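# Refit the film-bench guide roller on its axle

### The job

Refit the guide roller in its bolted-down bracket: lift the flanged roller out of the tray and set it gently on the rests between the two ears, then run the knurled-grip axle through from the side with the tracking slide - through the slide's hole, the roller and the far ear - until its shoulder sits up against the slide and the axle lies square across the bracket. The slide is slack and will not stand in line, so feel for its hole with the nose, bring it into line, and never force the axle or the roller. Leave the other things where they are.

Things in the scene. Friction and masses are not known exactly. Their poses are not given: they have to be found in the camera images.
- bracket: grey cast bracket bolted down. Origin: centre of its underside on the table; z up. Axle line: along +y at x = 0, z = 60 mm; the axle goes in from the -y side moving along +y. Base 104 x 108 x 8 mm. Near ear y -36 to -28 mm, 88 mm wide, up to z 84, with an open 52 x 23 mm window on the axle line; knurled tracking screws at its ends reach x = +-63 mm. Same axes for its three points.
- slide_mid (a point): fixed point of the bracket on the axle line, 46 mm to -y, in the plane of the tracking slide's outer face. The slide: steel plate 58 wide x 28 high x 10 mm with a sharp-edged 13.5 mm through hole at axle height. It slides along bracket x only, drags with about 4 N, stays where left, and starts up to 9 mm to either side of this point (stops at 9.5); where it stands is not measured.
- rest_mid (a point): fixed point of the bracket on the axle line, midway between the ears (56 mm clear). Two V rests, 20.5 to 28 mm either side of it along y and up to 49 mm above the table, carry the roller under its flanges. A roller lying there is centred in x, within 3 mm in y, and about 2 mm below this point: the axle's nose lifts it. Past y = 28 mm comes the far ear.
- far_hole (a point): centre of the far ear's outer face, on the axle line, 40 mm to +y; the ear is 12 mm thick, 44 mm wide, 78 mm high, with a fixed 13.5 mm hole through it
- roller: bare aluminium guide roller, 140 g, starting in the tray's V rests, centre 40 mm above the table. Origin: its centre; y along its bore (ends alike; it may roll, so its x and z point anywhere). 50 mm long over two 6 mm flanges of 52 mm diameter; hub between them 38 mm diameter, 38 mm long: grasp it there, across the bore; bore 13 mm, its mouths countersunk to 19 mm over 5 mm.
- axle: steel axle, 110 g, starting in the tray's V rests, its line 36 mm above the table. Origin: on its line, at the front of the shoulder; y toward the nose, within 0.6 rad of the bracket's +y. Shaft 12 mm diameter, y 0 to 96 mm, the last 3 mm tapering to 10 mm. Shoulder collar 26 mm diameter, y -3 to 0. Dark knurled grip 22 mm diameter, y -44 to -3 mm: grasp it about y = -24 mm.
- axle_nose (a point): tip of the axle, on its line, 96 mm ahead of the shoulder
- tray: shallow grey tray 190 x 170 mm, rim 11 mm high, floor 4 mm, fixed. Origin: centre of its underside. The axle lies at tray x = -45 mm along +y, shoulder about y = -25 mm, on black V rests at y -15 to -5 and 45 to 55 mm that reach 36 mm above the table; the roller lies at x = 45, y = -10 mm, bore along y
- drift_rod: bystander: dark steel hexagon rod 9 x 78 x 8 mm lying in the tray between axle and roller
- gauge_bar: bystander: ground steel bar 12 x 42 x 9 mm lying in the tray
- screwdriver: bystander: precision screwdriver 116 mm long on the table near the robot
- snap_pliers: bystander: small dark pliers 81 x 38 x 11 mm on the table near the robot
- oil_syringe: bystander: clear dosing syringe 122 mm long on the table beyond the monitor
- gauge_anvil: bystander: dark stepped gauge post, base 70 mm wide, 65 mm high, beyond the bracket
- glue: bystander: small glue bottle with a spout, 32 mm wide, 84 mm high, on the green mat beyond the bracket

How it is judged:
On the way, in this order (a step that is already met when the one before it is completed fails the run):
1. the roller lies let go on the rests between the ears, its bore along the axle line (x of roller in the frame of bracket between -0.003 and 0.003 m and y of roller in the frame of bracket between -0.005 and 0.005 m and z of roller in the frame of bracket between 0.056 and 0.0605 m and angle between the y axis of roller and the y axis of bracket, either way round below 0.1 rad and contact force between roller and the fingers below 0.1 N), for 0.2 s.
2. the axle's nose has passed through the hole of the tracking slide, with the roller on its rests (y of axle_nose in the frame of bracket above -0.035 m and x of axle_nose in the frame of bracket between -0.012 and 0.012 m and z of axle_nose in the frame of bracket between 0.056 and 0.064 m and distance between roller and bracket below 0.063 m), for 0.1 s.
At the end, for the whole second after the job is handed in: the axle passes through the tracking slide, the roller's bore and the far ear, its shoulder within 1.8 mm of the slide's outer face, both its ends within 2.5 mm of the bracket's axle line sideways and in height; the roller is on the axle between the ears; both lie still (y of axle in the frame of bracket between -0.0478 and -0.044 m and x of axle in the frame of bracket between -0.0025 and 0.0025 m and z of axle in the frame of bracket between 0.0575 and 0.0625 m and x of axle_nose in the frame of bracket between -0.0025 and 0.0025 m and z of axle_nose in the frame of bracket between 0.0575 and 0.0625 m and x of roller in the frame of axle between -0.002 and 0.002 m and z of roller in the frame of axle between -0.002 and 0.002 m and y of roller in the frame of bracket between -0.005 and 0.005 m and linear speed of each of axle, roller below 0.01 m/s); the robot touches nothing.
It fails at once if the axle is forced: more than 25 N between axle and bracket (with its slide) (contact force between axle and bracket above 25 N).
It fails at once if the axle is forced against the roller with more than 25 N (contact force between axle and roller above 25 N).
It fails at once if the roller is dropped or pressed on the bracket with more than 25 N (contact force between roller and bracket above 25 N).
It fails at once if a bystander is shifted by more than 2 cm (distance of any of drift_rod, gauge_bar, screwdriver, snap_pliers, oil_syringe, gauge_anvil, glue from where it was at the start of the episode above 0.02 m).
It also fails if it takes over 72 s, if anything falls off the work surface, if the arm or the gripper's body presses on something with over 40 N, if the wrist force passes 120 N, or if a joint passes its speed limit or range.

### The arm

A 7-joint arm with a two-finger parallel gripper is mounted at the origin on a cart in front of the work surface, level with it; the furniture and walls round the work are solid. World frame = base frame: x ahead of the robot, y to its left, z up, the work surface at z = 0. Lengths are in m, angles in rad, forces in N, time in s.
With the tool pointing down it reaches from about 0.4 to 0.85 m from the base axis. Payload 10.4 kg.
Tool frame: the origin (TCP) lies at the very end of the fingers, on their centre line; the grasp point (between the pads) lies 19 mm behind it (r.pinch_z is the distance from the TCP to the grasp point, in m); z points along the fingers, y is the line along which they close (so a half turn about z gives the same grasp; the last joint's range is limited). The gripper opens to 87 mm and grips with 3 to 60 N. Pads are 19 mm wide; open, the fingers measure 117 mm over their backs; the gripper's body (75 mm by 190 mm) begins 51 mm behind the grasp point.
Start: joints at [1.321, 0.332, -0.065, 1.46, 0.022, 1.35, -0.088], TCP at [0.141, -0.609, 0.223] pointing down, gripper open.
Joint ranges: [-2.6, 2.6], [-0.5, 2.12], [-1.47, 1.34], [0.16, 2.42], [-1.27, 4.41], [0.06, 2.06], [-2.6, 2.6]. Speed limits (rad/s): [2.22, 2.22, 2.79, 2.79, 3.14, 3.14, 3.14].

### API

Orientations are given as a unit quaternion [x, y, z, w].
In Python, from bench import sensors, vision, r gives the robot as it stands.
- The arm moves only by the shell command python3 -m crank 'ROWS' [OPENING] [FORCE]. ROWS is JSON, a list of rows, each a list of 2 entries, a list of its own where there are three numbers: the shift along the tool's x, y, z normalised to -1 to 1, where 1 is 3 cm, then the turn about the tool's z normalised to -1 to 1, where 1 is 8 degrees. A call has 1 to 12 rows; each row shifts and turns the commanded pose from where the row before left it, along the tool's axes as they then stand; what a row does not reach is not made up. A row lasts 1/8 s, in which the tool goes at most 62.5 mm and 10.7 degrees, less where a joint would pass 70% of its speed; a pose out of reach is approached as far as the arm can. A call with a number of a shift or a turn outside -1 to 1 is refused whole. A call with a gripper value outside its range is refused whole. OPENING is the opening, from 0 (shut) to 1 (fully open), set as the call begins (- or left out, the last holds). The fingers move at their own pace and stop on an object; FORCE is the grip in N (left out, the last holds). Time passes only in rows, so rows that do not move let the fingers close. It gives the time, the measured TCP pose, the force, the opening and the grip force at its end, in the units of the state.
- sensors.read_state(): the state, without advancing time (a new reading comes with each control period).
- vision.camera(name): name is "scene" or "top" or "wrist"; returns the picture (400x640x3 uint8, red, green, blue); there is no depth.
- vision.camera_model(name): a dict with "vertical_fov" (degrees; the focal length in pixels is half the picture's height over the tangent of half this angle, whatever the lens; pixels are square), "cx", "cy" (the principal point, pixels), "dist" ([k1, k2, p1, p2, k3] as OpenCV has them; the pictures are not rectified), "camera_from_world" (4x4, takes a point from world to camera coordinates); the wrist camera has in their place "hand_eye" (4x4, takes a point from camera to tool coordinates, whose origin is the TCP and whose axes are the flange's). Camera axes: x right, y down, z forward; pixel columns grow to the right and rows downward; lengths in m; the calibration is good to about 2 mm. A picture is of the moment at which its call begins: read the wrist's pose just before it. camera_model takes no time and is no camera call.
- r.close_job(): hands the job in; it is judged then, once.
The state is a dict: "time": time; "joint_positions": joint angles; "joint_vel": joint speeds; "joint_torque": joint torques, N m; "ee_pos": TCP position; "eef_rot": TCP orientation; "ft_force": force on the tool from outside, world axes, zero at the start; "torque": the same for the moment, N m; "width": finger opening in m; "grip_force": force on a finger pad.
Only numpy, scipy, OpenCV 4.12 (cv2) and the standard library are available. Lean on these libraries where they do the work, as an engineer would, in place of code of your own. Each camera call takes 0.05 s, during which the arm holds its last target. There are 200 camera calls.

## Working session

There is one attempt and no reset: what is moved stays moved. The work goes in short steps, Python scripts to look and compute and a shell command to move; the robot and the scene stay as the last step left them, time stands still between calls to the robot, and variables do not carry over. Pictures are saved under pics/ and viewed, at most 10 in all, crops included, and the job is handed in when it is done.

```bash
ls; mkdir -p pics; python3 - <<'E'
from bench import sensors, vision, r
import cv2
s=sensors.read_state(); print({k:s[k] for k in('time','ee_pos','eef_rot','ft_force','width')}, r.pinch_z)
for n in('scene','top'):
    cv2.imwrite(f'pics/{n}.png',vision.camera(n)[:,:,::-1]); print(n,vision.camera_model(n))
print(vision.camera_model('wrist'))
E
```

```text
pics
{'time': 0.0, 'ee_pos': array([ 0.14044888, -0.60860795,  0.22174434]), 'eef_rot': array([ 9.93576147e-01,  1.13163147e-01, -1.07934520e-04, -7.28033218e-04]), 'ft_force': array([ 0.11010907, -1.22861465, -0.00995963]), 'width': 0.08719455419661157} 0.0187
scene {'vertical_fov': 55.17063498034976, 'cx': 320.08632174845326, 'cy': 196.918743631206, 'dist': array([-0.03968629,  0.        ,  0.        ,  0.        ,  0.        ]), 'camera_from_world': array([[-0.88334993, -0.46844937, -0.01575098,  0.43430104],
       [-0.36256157,  0.70420391, -0.61044735,  0.33649574],
       [ 0.29705558, -0.53352792, -0.79190021,  0.74825469],
       [ 0.        ,  0.        ,  0.        ,  1.        ]])}
top {'vertical_fov': 49.21158599266121, 'cx': 322.5616107108664, 'cy': 195.6778109944533, 'dist': array([0.0288575, 0.       , 0.       , 0.       , 0.       ]), 'camera_from_world': array([[ 0.00403271, -0.99991178,  0.01265547, -0.1288513 ],
       [-0.99318403, -0.00547916, -0.11642792,  0.5664113 ],
       [ 0.11648699, -0.01209969, -0.99311851,  1.0618704 ],
       [ 0.        ,  0.        ,  0.        ,  1.        ]])}
{'vertical_fov': 62.63836732657821, 'cx': 320.68759762336526, 'cy': 200.83427937279484, 'dist': array([-0.05688076,  0.        ,  0.        ,  0.        ,  0.        ]), 'hand_eye': array([[ 1.90840136e-03, -9.59819588e-01, -2.80611325e-01,
         7.77450327e-02],
       [ 9.99997890e-01,  2.04496240e-03, -1.93854042e-04,
        -5.44113763e-04],
       [ 7.59904516e-04, -2.80610363e-01,  9.59821466e-01,
        -1.62732576e-01],
       [ 0.00000000e+00,  0.00000000e+00,  0.00000000e+00,
         1.00000000e+00]])}
```

View pics/top.png

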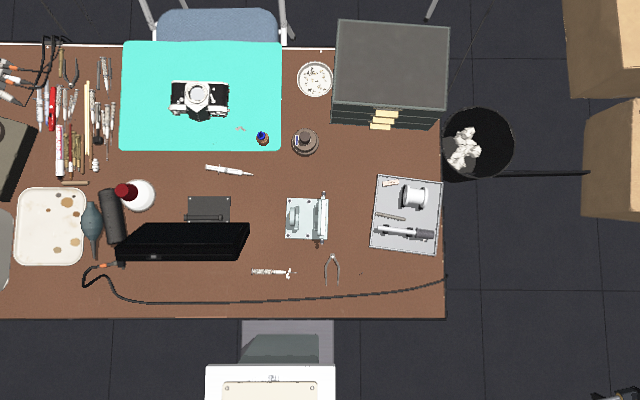

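View pics/scene.png

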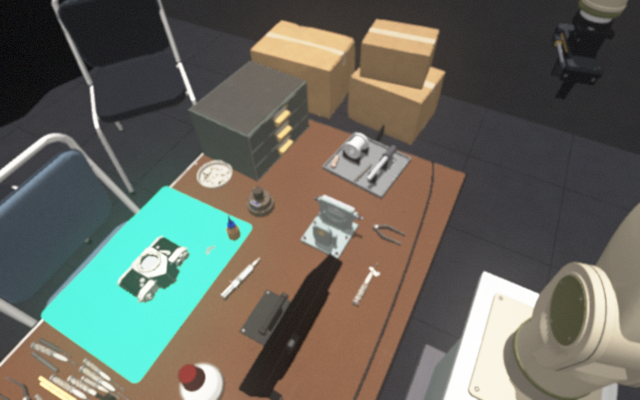

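The top view shows the bracket near (306,218), its near ear at column 320 (towards -y), and the tray near (405,215) with the roller at (412,196) and the axle along row 233. I'll enlarge that area.

```bash
python3 - <<'E'
import cv2
a=cv2.imread('pics/top.png')[165:265,280:450]
cv2.imwrite('pics/topc.png',cv2.resize(a,None,fx=4.7,fy=4.7,interpolation=cv2.INTER_CUBIC))
E
cat > h.py <<'E'
import numpy as np, cv2
from bench import sensors, vision, r
from scipy.spatial.transform import Rotation as R
def ray(name,px,state=None):
    m=vision.camera_model(name); f=200/np.tan(np.radians(m['vertical_fov'])/2)
    K=np.array([[f,0,m['cx']],[0,f,m['cy']],[0,0,1.]])
    u=cv2.undistortPoints(np.array(px,float).reshape(-1,1,2),K,m['dist'])[:,0]
    d=np.c_[u,np.ones(len(u))]
    if name=='wrist':
        T=np.eye(4);T[:3,:3]=R.from_quat(state['eef_rot']).as_matrix();T[:3,3]=state['ee_pos']
        W=T@m['hand_eye']
    else: W=np.linalg.inv(m['camera_from_world'])
    return W[:3,3],d@W[:3,:3].T
def at(name,px,z,state=None):
    o,d=ray(name,px,state); z=np.broadcast_to(z,len(d))
    return o+d*((z-o[2])/d[:,2])[:,None]
def proj(name,P,state=None):
    m=vision.camera_model(name); f=200/np.tan(np.radians(m['vertical_fov'])/2)
    K=np.array([[f,0,m['cx']],[0,f,m['cy']],[0,0,1.]])
    if name=='wrist':
        T=np.eye(4);T[:3,:3]=R.from_quat(state['eef_rot']).as_matrix();T[:3,3]=state['ee_pos']
        C=np.linalg.inv(T@m['hand_eye'])
    else: C=m['camera_from_world']
    return cv2.projectPoints(np.array(P,float),cv2.Rodrigues(C[:3,:3])[0],C[:3,3],K,m['dist'])[0][:,0]
E
```

```text
(no output)
```

View pics/topc.png

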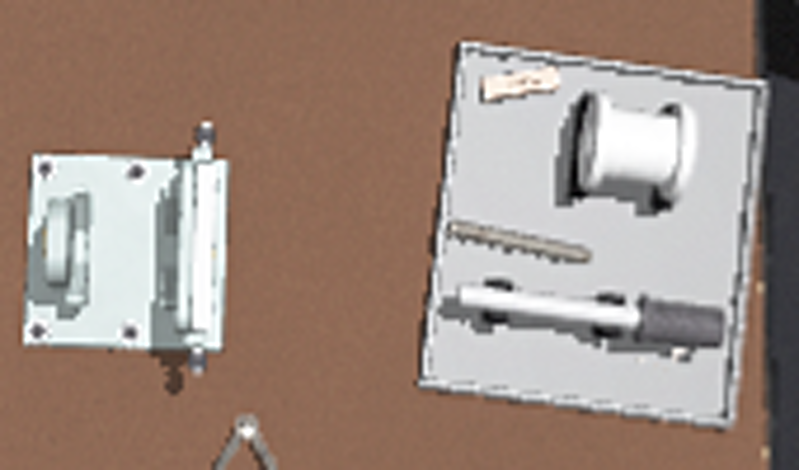

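```bash
python3 - <<'E'
from h import *
c=lambda p:np.array(p)/4.7+[280,165]-0.4
f=lambda n,p,z:(lambda P:(print(n,np.round(P,4).tolist(),'mean',np.round(P.mean(0),4)),P)[1])(at('top',c(p),z))
B=f('base TL TR BL BR',[(33,155),(227,160),(23,343),(220,350)],.008)
v=B[0]+B[2]-B[1]-B[3];print('byaw ydir',np.degrees(np.arctan2(-v[0],v[1])), 'sizes',np.linalg.norm(B[0]-B[1]),np.linalg.norm(B[0]-B[2]))
B=f('tray',[(460,43),(767,82),(420,385),(733,425)],.011)
v=B[0]+B[2]-B[1]-B[3];yw=np.arctan2(-v[0],v[1]);print('tray yaw',np.degrees(yw), np.linalg.norm(B[0]-B[1]),np.linalg.norm(B[0]-B[2]))
m=B.mean(0);Rz=np.array([[np.cos(yw),-np.sin(yw)],[np.sin(yw),np.cos(yw)]])
print('pred roller',m[:2]+Rz@[.045,-.010],'pred shoulder',m[:2]+Rz@[-.045,-.025])
A=f('axle nose, shoulder, gripend',[(458,296),(637,318),(723,326)],.036)
f('roller',[(640,148)],.042)
f('screws',[(205,130),(198,370)],.06)
E
```

```text
base TL TR BL BR [[0.5646, -0.0343, 0.008], [0.5625, -0.1402, 0.008], [0.4625, -0.0303, 0.008], [0.4592, -0.1367, 0.008]] mean [ 0.5122 -0.0854  0.008 ]
byaw ydir -1.484457179891947 sizes 0.10590208139368014 0.10219181591647904
tray [[0.6274, -0.2679, 0.011], [0.6067, -0.4359, 0.011], [0.4409, -0.2443, 0.011], [0.4205, -0.4122, 0.011]] mean [ 0.5239 -0.3401  0.011 ]
tray yaw -6.9811471189176295 0.16926017805271026 0.18802413678177105
pred roller [ 0.56734519 -0.35546076] pred shoulder [ 0.47618929 -0.35941071]
axle nose, shoulder, gripend [[0.4877, -0.2619, 0.036], [0.4766, -0.3563, 0.036], [0.4726, -0.4017, 0.036]] mean [ 0.479 -0.34   0.036]
roller [[0.5663, -0.3585, 0.042]] mean [ 0.5663 -0.3585  0.042 ]
screws [[0.5724, -0.1274, 0.06], [0.448, -0.1243, 0.06]] mean [ 0.5102 -0.1258  0.06  ]
```

Everything agrees with the given sizes: bracket at about (0.512, -0.085) with yaw -1.5°, and tray yaw -7°. The roller is at (0.567, -0.357) and the axle shoulder at (0.476, -0.358). First I'll turn the tool so its y runs along world x.

```bash
python3 -m crank '[[[0,0,0],-1],[[0,0,0],-1],[[0,0,0],-1],[[0,0,0],-1],[[0,0,0],-1],[[0,0,0],-1],[[0,0,0],-1],[[0,0,0],-1],[[0,0,0],-0.75],[[0,0,0],0]]' 1
cat >> h.py <<'E'
def st():
    s=sensors.read_state();M=R.from_quat(s['eef_rot']).as_matrix()
    print('t',round(s['time'],2),'tcp',np.round(s['ee_pos'],4),'yaw of tool x',round(np.degrees(np.arctan2(M[1,0],M[0,0])),2),'down',np.round(M[:,2],3),'F',np.round(s['ft_force'],1),'T',np.round(s['torque'],2),'w',round(s['width'],4),'grip',round(s['grip_force'],1))
    return s,M
def go(target,yaw=None):
    s,M=st(); d=M.T@(np.array(target)-s['ee_pos'])
    print('shift/30mm',np.round(d/.03,2),'' if yaw is None else ('turn/8deg',round(-((yaw-np.degrees(np.arctan2(M[1,0],M[0,0]))+180)%360-180)/8,2)))
E
python3 -c "
from h import *
go([.567,-.42,.2],83)"
```

```text
time: 1.35
ee_pos: [0.1404, -0.6088, 0.2222]
eef_rot: [0.749, 0.662, 0.0, -0.0]
ft_force: [-0.1, 0.7, 1.5]
width: 0.0871
grip_force: 0.0
t 1.35 tcp [ 0.1404 -0.6088  0.2222] yaw of tool x 82.95 down [-0.     0.001 -1.   ] F [-0.1  0.7  1.5] T [-0.03 -0.09 -0.  ] w 0.0871 grip 0.0
shift/30mm [ 7.99 13.34  0.74] ('turn/8deg', np.float64(-0.01))
```

```bash
python3 -m crank '[[[0.6,1,0.05],0],[[0.6,1,0.05],0],[[0.6,1,0.05],0],[[0.6,1,0.05],0],[[0.6,1,0.05],0],[[0.6,1,0.05],0],[[0.6,1,0.05],0],[[0.6,1,0.05],0],[[0.6,1,0.05],0],[[0.6,1,0.05],0],[[0.6,1,0.05],0]]' 0.9 >/dev/null; python3 -m crank '[[[0.6,1,0],0],[[0.6,1,0],0],[[0.2,0.3,0],0],[[0,0,0],0],[[0,0,0],0]]'
python3 - <<'E'
from h import *
s,M=st(); im=vision.camera('wrist')[:,:,::-1]
cv2.imwrite('pics/w1.png',im)
E
```

```text
time: 3.35
ee_pos: [0.5645, -0.4208, 0.2061]
eef_rot: [0.75, 0.662, -0.001, 0.0]
ft_force: [-0.4, -0.6, 0.1]
width: 0.0783
grip_force: 0.0
t 3.35 tcp [ 0.5645 -0.4208  0.2061] yaw of tool x 82.85 down [-0.001 -0.001 -1.   ] F [-0.4 -0.6  0.1] T [-0.06 -0.08 -0.1 ] w 0.0783 grip 0.0
```

View pics/w1.png

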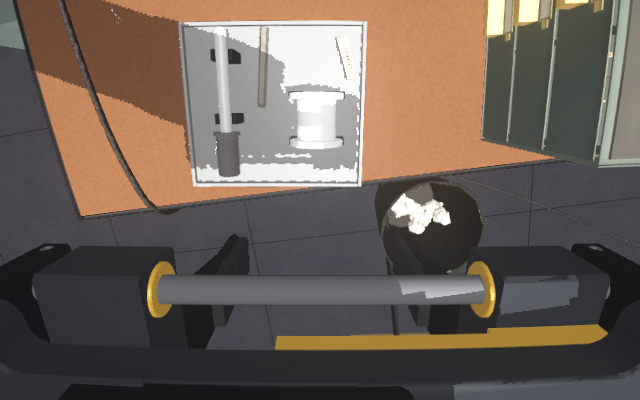

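The wrist view shows the roller centred near (317,118), with flange sides at columns 289 and 345. The axle nose is at (221,29), its shoulder at (227,132) and its grip end at (229,175).

```bash
python3 - <<'E'
from h import *
s,M=st()
P=at('wrist',[(317,95),(317,142),(289.5,95),(345,95),(289.5,142),(344,142)],.042,s);print('roller',np.round(P,4).tolist(),P.mean(0))
P=at('wrist',[(221.5,28),(223.5,90),(227.5,132),(229,175)],.036,s);print('axle',np.round(P,4).tolist())
P=at('wrist',[(180,24),(366,22),(194,185),(361,185)],.011,s);print('tray',np.round(P,4).tolist(),P.mean(0))
go([.567,-.357,.08],83)
E
```

```text
t 3.4 tcp [ 0.5645 -0.4209  0.2062] yaw of tool x 82.85 down [-0.001 -0.001 -1.   ] F [-0.1  0.2  0.7] T [-0.03 -0.09 -0.  ] w 0.0785 grip 0.0
roller [[0.5722, -0.3339, 0.042], [0.5666, -0.3781, 0.042], [0.5462, -0.3306, 0.042], [0.5987, -0.3371, 0.042], [0.5397, -0.3747, 0.042], [0.5931, -0.3813, 0.042]] [ 0.56942561 -0.35596318  0.042     ]
axle [[0.4914, -0.2623, 0.036], [0.4827, -0.3174, 0.036], [0.4788, -0.3576, 0.036], [0.4717, -0.4009, 0.036]]
tray [[0.4441, -0.2464, 0.011], [0.6292, -0.2691, 0.011], [0.4221, -0.4115, 0.011], [0.6088, -0.4347, 0.011]] [ 0.52602865 -0.34046858  0.011     ]
t 3.4 tcp [ 0.5645 -0.4209  0.2062] yaw of tool x 82.85 down [-0.001 -0.001 -1.   ] F [-0.1  0.2  0.7] T [-0.03 -0.09 -0.  ] w 0.0785 grip 0.0
shift/30mm [ 2.13 -0.18  4.2 ] ('turn/8deg', np.float64(-0.02))
```

```bash
python3 -m crank '[[[0.7,-0.04,0.3],0],[[0.7,-0.04,0.7],0],[[0.7,-0.03,1],0],[[0,0,1],0],[[0,0,1],0],[[0,0,1],0],[[0,0,0.7],0],[[0,0,0.4],0],[[0,0,0.07],0],[[0,0,0],0]]' 0.9 >/dev/null;  python3 -m crank '[[[0,0,0],0],[[0,0,0],0],[[0,0,0],0],[[0,0,0],0],[[0,0,0],0],[[0,0,0],0]]' 0.1 20; python3 -c "
from h import *
st()"
```

```text
time: 5.4
ee_pos: [0.5682, -0.3564, 0.0207]
eef_rot: [0.749, 0.662, -0.001, -0.002]
ft_force: [-9.2, 2.8, 6.2]
width: 0.0376
grip_force: 20.0
t 5.4 tcp [ 0.5682 -0.3564  0.0207] yaw of tool x 82.96 down [-0.004  0.001 -1.   ] F [-9.2  2.8  6.2] T [ 0.63  1.84 -0.04] w 0.0376 grip 20.0
```

```bash
python3 -m crank '[[[0,0,-0.2],0],[[0,0,-0.8],0],[[0,0,-1],0],[[0,0,-1],0],[[0,0,-1],-0.4],[[0.5,-0.2,-1],-0.3],[[1,-0.3,0],0],[[1,-0.3,0],0],[[1,-0.3,0],0],[[1,-0.3,0],0],[[1,-0.3,0],0],[[0.7,-0.3,0],0]]' 0.1 20 >/dev/null;  python3 -m crank '[[[0,0,0],0],[[0,0,0],0],[[0,0,0],0]]' >/dev/null; python3 - <<'E'
from h import *
s,M=st(); im=vision.camera('wrist')[:,:,::-1]
cv2.imwrite('pics/w2.png',im)
E
```

```text
t 7.28 tcp [ 0.5155 -0.17    0.1709] yaw of tool x 88.51 down [ 0. -0. -1.] F [-0.4 -0.  -2. ] T [-0.05 -0.12  0.01] w 0.0373 grip 20.0
```

View pics/w2.png

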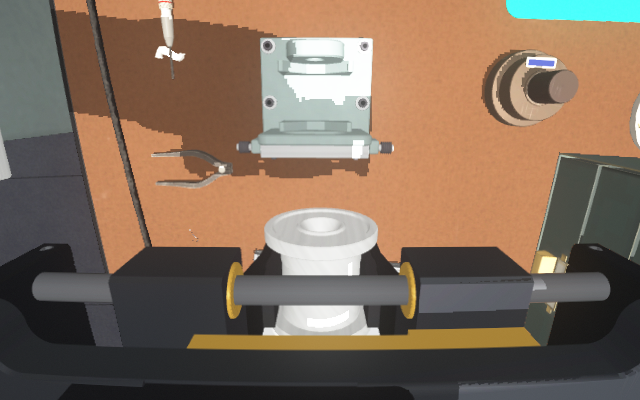

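The wrist view shows the bracket straight ahead, with the base's far corners at (261,38) and (372,38) and the screw tips at (237,147) and (394,147). The roller is held straight, flange centre near (321,233). I'll enlarge the bracket.

```bash
python3 - <<'E'
import cv2
a=cv2.imread('pics/w2.png')[30:165,230:402]
cv2.imwrite('pics/w2c.png',cv2.resize(a,None,fx=4.4,fy=4.4,interpolation=cv2.INTER_CUBIC))
E
```

```text
(no output)
```

View pics/w2c.png

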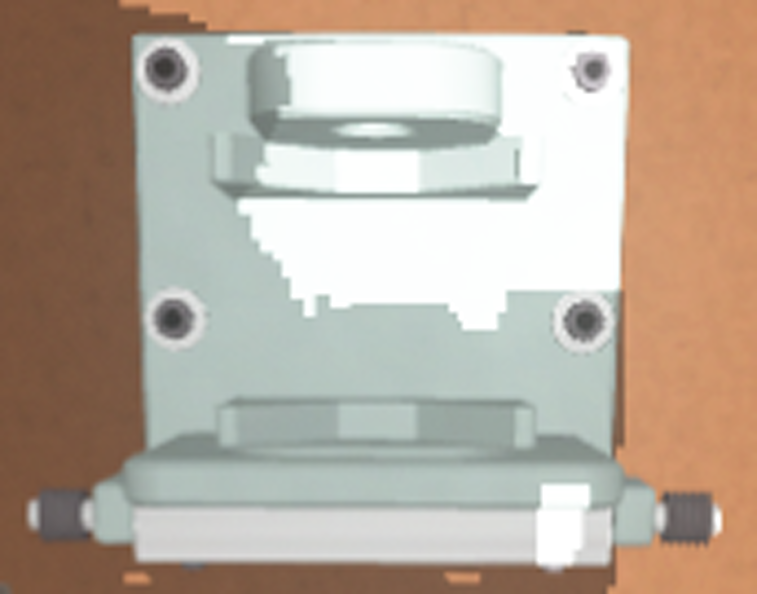

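```bash
python3 - <<'E'
from h import *
s,M=st(); s['time']
c=lambda p:np.array(p)/4.4+[230,30]-0.4
A=at('wrist',c([(133,36),(630,36),(167,68),(592,70),(174,320),(584,321)]),.008,s)
S=at('wrist',c([(28,515),(722,518)]),.060,s); E=at('wrist',c([(123,470),(622,470)]),.084,s)
H=at('wrist',c([(375,190),]),.049,s)
F=at('wrist',c([(375,75),(250,75),(500,75)]),.078,s)
for n,P in(('base',A),('screw',S),('ear',E),('restv',H),('farear top',F)):print(n,np.round(P,4).tolist())
Q=np.vstack([A,S,E])
for i in range(0,len(Q),2):
    d=Q[i+1]-Q[i];print(np.round((Q[i]+Q[i+1])/2,4),'len',round(np.linalg.norm(d),4),'yaw',round(np.degrees(np.arctan2(d[1],d[0])),2))
E
```

```text
t 7.33 tcp [ 0.5155 -0.1697  0.1708] yaw of tool x 88.53 down [-0.  0. -1.] F [ 0.5 -0.1 -1.9] T [-0.12 -0.13 -0.  ] w 0.0378 grip 20.0
base [[0.4638, -0.0303, 0.008], [0.5671, -0.0329, 0.008], [0.4705, -0.0368, 0.008], [0.5592, -0.0394, 0.008], [0.4689, -0.0878, 0.008], [0.5578, -0.0902, 0.008]]
screw [[0.4468, -0.1232, 0.06], [0.5779, -0.1269, 0.06]]
ear [[0.4701, -0.1132, 0.084], [0.5552, -0.1153, 0.084]]
restv [[0.5139, -0.066, 0.049]]
farear top [[0.5148, -0.0507, 0.078], [0.4943, -0.0502, 0.078], [0.5352, -0.0512, 0.078]]
[ 0.5154 -0.0316  0.008 ] len 0.1033 yaw -1.41
[ 0.5149 -0.0381  0.008 ] len 0.0887 yaw -1.66
[ 0.5134 -0.089   0.008 ] len 0.0889 yaw -1.53
[ 0.5124 -0.125   0.06  ] len 0.1311 yaw -1.63
[ 0.5126 -0.1143  0.084 ] len 0.0852 yaw -1.39
```

```bash
python3 - <<'E'
from h import *
import cv2
s,M=st()
for x in (.025,.019):
  for y in(-.026,0,.026):
    print(x,y,proj('wrist',[M@[x,y,-.0187]+s['ee_pos']],s))
a=cv2.imread('pics/w2.png')[205:260,255:390]
cv2.imwrite('pics/w2d.png',cv2.resize(a,None,fx=5,fy=5,interpolation=cv2.INTER_CUBIC))
E
```

```text
t 7.33 tcp [ 0.5155 -0.1697  0.1708] yaw of tool x 88.53 down [-0.  0. -1.] F [ 0.5 -0.1 -1.9] T [-0.12 -0.13 -0.  ] w 0.0378 grip 20.0
0.025 -0.026 [[263.69888444 222.89889833]]
0.025 0 [[319.42786843 223.0339763 ]]
0.025 0.026 [[375.15607461 223.0961527 ]]
0.019 -0.026 [[264.31180424 234.8601199 ]]
0.019 0 [[319.41769774 235.0120271 ]]
0.019 0.026 [[374.52280716 235.05408866]]
```

View pics/w2d.png

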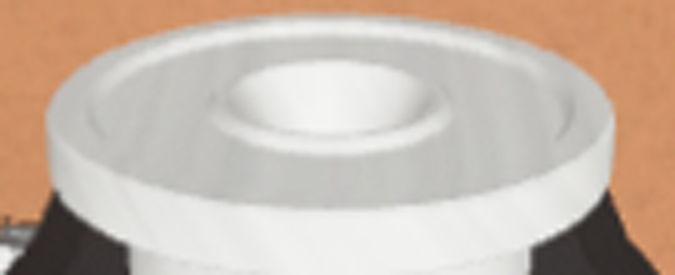

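```bash
python3 -c "
from h import *
go([.5125,-.0837,.101],88.47)"; python3 -m crank '[[[0.6,0,0],0],[[1,-0.1,0.3],0],[[1,-0.1,0.5],0],[[0.27,0,0.8],0],[[0,0,0.6],0],[[0,0,0.1],0],[[0,0,0],0]]' 0.1 20 >/dev/null; python3 -c "
from h import *
go([.5125,-.0837,.06],88.47)"
```

```text
t 7.33 tcp [ 0.5155 -0.1697  0.1708] yaw of tool x 88.53 down [-0.  0. -1.] F [ 0.5 -0.1 -1.9] T [-0.12 -0.13 -0.  ] w 0.0378 grip 20.0
shift/30mm [ 2.86 -0.17  2.33] ('turn/8deg', np.float64(0.01))
t 8.2 tcp [ 0.5118 -0.0831  0.1022] yaw of tool x 88.55 down [ 0.  0. -1.] F [ 0.7  0.2 -1.1] T [-0.04 -0.08 -0.03] w 0.0377 grip 20.0
shift/30mm [-0.02  0.02  1.41] ('turn/8deg', np.float64(0.01))
```

```bash
python3 -m crank '[[[0,0,0.25],0],[[0,0,0.15],0],[[0,0,0.05],0],[[0,0,0],0]]' >/dev/null; python3 -c "
from h import *
st()"
```

```text
t 8.7 tcp [ 0.5116 -0.0827  0.0884] yaw of tool x 88.59 down [-0. -0. -1.] F [-0.   0.  -1.5] T [-0.03 -0.09  0.01] w 0.0377 grip 20.0
```

```bash
python3 -m crank '[[[-0.03,0.03,0.2],0],[[0,0,0],0]]' >/dev/null; python3 -c "
from h import *
st()"; python3 -m crank '[[[0,0,0.2],0],[[0,0,0.2],0],[[0,0,0.1],0],[[0,0,0],0]]' >/dev/null; python3 -c "
from h import *
st()"
```

```text
t 8.95 tcp [ 0.5122 -0.0837  0.0819] yaw of tool x 88.59 down [-0.001  0.    -1.   ] F [ 0.4  0.2 -1.4] T [-0.04 -0.08  0.  ] w 0.0376 grip 20.0
t 9.45 tcp [ 0.5123 -0.0835  0.0672] yaw of tool x 88.6 down [-0.  0. -1.] F [ 0.3 -0.  -0.7] T [-0.08 -0.1  -0.02] w 0.0381 grip 20.0
```

```bash
python3 -m crank '[[[0,0,0.2],0],[[0,0,0.2],0],[[0,0,0.2],0],[[0,0,0.1],0],[[0,0,0.05],0],[[0,0,0],0]]' >/dev/null; python3 -c "
from h import *
st()"
```

```text
t 10.2 tcp [ 0.5125 -0.0836  0.045 ] yaw of tool x 88.6 down [ 0. -0. -1.] F [-0.3 -0.7 -1.5] T [ 0.01 -0.12  0.03] w 0.0379 grip 20.0
```

```bash
python3 -m crank '[[[0,0,0.07],0],[[0,0,0.03],0],[[0,0,0],0]]' >/dev/null; python3 -c "
from h import *
st()"
```

```text
t 10.57 tcp [ 0.5125 -0.0836  0.0419] yaw of tool x 88.59 down [ 0. -0. -1.] F [ 0.   0.6 -1.6] T [-0.05 -0.09 -0.04] w 0.0376 grip 20.0
```

```bash
python3 -m crank '[[[0,0,0.04],0],[[0,0,0.03],0],[[0,0,0],0]]' >/dev/null; python3 -c "
from h import *
st()"; python3 -m crank '[[[0,0,0.03],0],[[0,0,0],0]]' >/dev/null; python3 -c "
from h import *
st()"
```

```text
t 10.95 tcp [ 0.5125 -0.0836  0.0398] yaw of tool x 88.59 down [-0. -0. -1.] F [ 0.7  0.5 -0.8] T [-0.07 -0.11 -0.02] w 0.0375 grip 20.0
t 11.2 tcp [ 0.5128 -0.0836  0.0391] yaw of tool x 88.6 down [ 0.001 -0.    -1.   ] F [ 0.5 -0.4 -0.2] T [-0.03 -0.32 -0.02] w 0.0378 grip 20.0
```

```bash
python3 -m crank '[[[0,0,0],0],[[0,0,0],0],[[0,0,0],0],[[0,0,0],0]]' 0.7 >/dev/null; python3 -c "
from h import *
st()"; python3 -m crank '[[[0,0,-0.3],0],[[0,0,-0.8],0],[[0,0,-1],0],[[0,0,-1],0],[[-0.5,0,-1],0],[[-1,0,-1],0],[[-1,0,-0.3],0],[[-0.6,0,0],0],[[0,0,0],0],[[0,0,0],0]]' >/dev/null; python3 - <<'E'
from h import *
s,M=st(); im=vision.camera('wrist')[:,:,::-1]
cv2.imwrite('pics/w3.png',cv2.resize(im[:200,160:480],None,fx=2.4,fy=2.4))
E
```

```text
t 11.7 tcp [ 0.5124 -0.0836  0.0389] yaw of tool x 88.59 down [-0. -0. -1.] F [ 0.2  0.8 -0.7] T [-0.03 -0.14  0.02] w 0.0599 grip 0.0
t 12.95 tcp [ 0.5101 -0.175   0.2004] yaw of tool x 88.69 down [-0.001  0.001 -1.   ] F [ 0.6 -0.3 -0.2] T [ 0.02 -0.11  0.04] w 0.061 grip 0.0
```

View pics/w3.png

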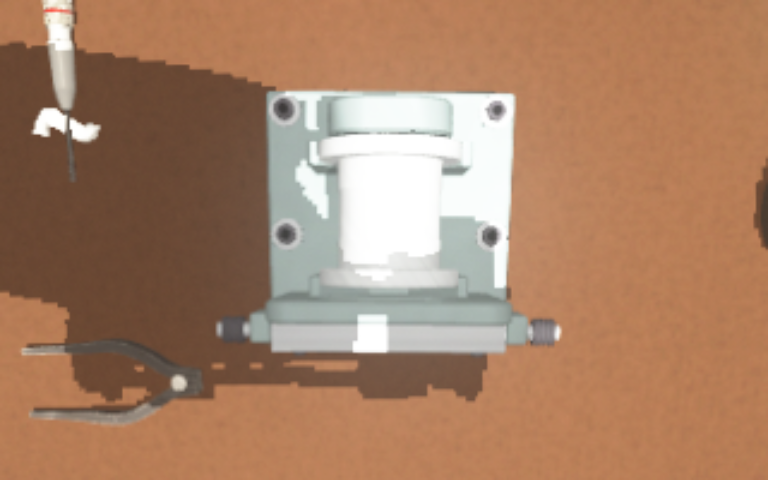

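The roller sits between the ears, flanges at crop rows 150 and 278, and centred. Next is the axle.

```bash
python3 -m crank '[[[-0.4,0,0],0.4],[[-1,0,0],0.31],[[-1,-0.07,0],0],[[-1,-0.07,0],0],[[-1,-0.07,0],0],[[-1,-0.07,0.5],0],[[-1,-0.06,1],0],[[-0.4,0,1],0],[[0,0,0.6],0],[[0,0,0],0]]' 0.55 >/dev/null; python3 -c "
from h import *
go([.4745,-.381,.0173],83)"
```

```text
t 14.25 tcp [ 0.4766 -0.3777  0.1068] yaw of tool x 82.87 down [-0.002  0.002 -1.   ] F [-0.  -0.5  0.1] T [-0.02 -0.06 -0.03] w 0.0481 grip 0.0
shift/30mm [-0.12 -0.05  2.98] ('turn/8deg', np.float64(-0.02))
```

```bash
python3 -m crank '[[[-0.1,-0.05,0.5],0],[[0,0,1],0],[[0,0,1],0],[[0,0,0.4],0],[[0,0,0.1],0],[[0,0,0],0]]' >/dev/null; python3 -c "
from h import *
st()"; python3 -m crank '[[[0,0,0],0],[[0,0,0],0],[[0,0,0],0],[[0,0,0],0],[[0,0,0],0],[[0,0,0],0]]' 0.05 10 >/dev/null; python3 -c "
from h import *
st()"
```

```text
t 15.0 tcp [ 0.4762 -0.3811  0.019 ] yaw of tool x 82.92 down [ 0.001 -0.001 -1.   ] F [-0.1 -1.7 -0.2] T [-0.   -0.15  0.03] w 0.0478 grip 0.0
t 15.75 tcp [ 0.4753 -0.3809  0.018 ] yaw of tool x 82.91 down [-0. -0. -1.] F [-2.4 -0.1  1.9] T [0.02 0.4  0.09] w 0.0214 grip 10.0
```

```bash
python3 -m crank '[[[0,-0.01,0],0],[[0,0,0],0],[[0,0,-0.2],0],[[0,0,-0.7],0],[[0,0,-1],-0.3],[[0,0,-1],-0.4],[[0.5,0.2,-0.5],0],[[1,0.3,0],0],[[1,0.3,0],0],[[0.7,0.2,0],0],[[0,0,0],0],[[0,0,0],0]]' 0.05 50 >/dev/null; python3 - <<'E'
from h import *
go([.5076,-.2666,.042],88.47)
s=sensors.read_state()
im=vision.camera('wrist')[:,:,::-1]; t=vision.camera('top')[:,:,::-1]; cv2.imwrite('pics/t4f.png',t); cv2.imwrite('pics/w4f.png',im)
a=cv2.resize(im[:230,200:440],None,fx=1.65,fy=2.4); b=cv2.resize(t[170:250,290:400],None,fx=3.6,fy=6.9,interpolation=cv2.INTER_CUBIC)
b=cv2.resize(t[165:255,285:405],(480,360),interpolation=cv2.INTER_CUBIC)
a=cv2.resize(im[:,160:480],(320,400))
o=np.zeros((400,800,3),np.uint8);o[:,:320]=a;o[:360,320:]=b;cv2.imwrite('pics/c4.png',o)
E
```

```text
t 17.25 tcp [ 0.5075 -0.2859  0.12  ] yaw of tool x 88.47 down [-0. -0. -1.] F [ 0.1  0.5 -0.5] T [-0.08 -0.1  -0.  ] w 0.021 grip 49.9
shift/30mm [ 0.64 -0.01  2.6 ] ('turn/8deg', np.float64(0.0))
```

View pics/c4.png

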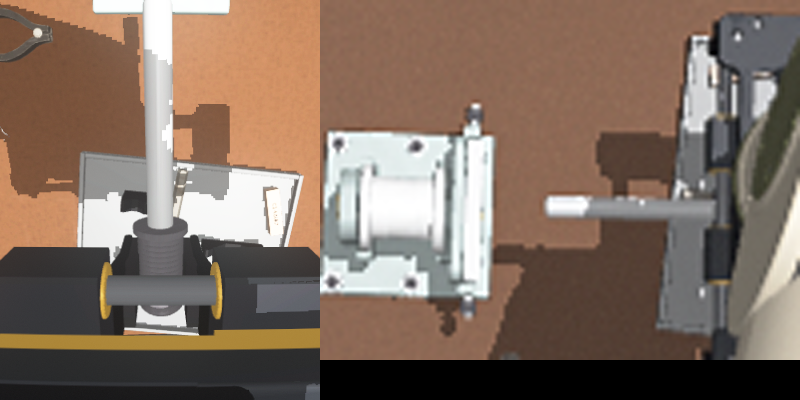

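The wrist half shows the axle held straight, shaft at composite columns 145–172 and collar near row 228. The top half shows the nose at (545,205), lined up with the bracket's roller. I'll check its direction numerically.

```bash
python3 - <<'E'
from h import *
s,M=st()
w=cv2.cvtColor(cv2.imread('pics/w4f.png'),cv2.COLOR_BGR2GRAY).astype(float)
g=np.abs(np.gradient(cv2.GaussianBlur(w,(0,0),.8),axis=1))
L=[]
for y in range(20,215,15):
    l=295+np.argmax(g[y,295:314]); r_=324+np.argmax(g[y,324:342]); L.append((y,l,r_))
print(L)
c=[((l+r_)/2,y) for y,l,r_ in L]
P=at('wrist',c,s['ee_pos'][2]+.018+.003,s); T=(P-s['ee_pos'])@M; print(np.round(T[:,:2]*1000,1).tolist())
o=lambda p:np.array(p)/4+[285-80,165]
Q=at('top',o([(545,205.5),(640,207),(715,208)]),.138);print(np.round(Q,4).tolist(),np.round((Q-s['ee_pos'])@M,4).tolist())
E
```

```text
t 17.35 tcp [ 0.5072 -0.2865  0.1199] yaw of tool x 88.41 down [-0. -0. -1.] F [-0.3  0.3 -0.8] T [-0.06 -0.13  0.02] w 0.0208 grip 49.9
[(20, np.int64(304), np.int64(332)), (35, np.int64(304), np.int64(332)), (50, np.int64(297), np.int64(332)), (65, np.int64(298), np.int64(330)), (80, np.int64(299), np.int64(331)), (95, np.int64(300), np.int64(333)), (110, np.int64(305), np.int64(332)), (125, np.int64(305), np.int64(332)), (140, np.int64(305), np.int64(332)), (155, np.int64(306), np.int64(332)), (170, np.int64(307), np.int64(338)), (185, np.int64(307), np.int64(338)), (200, np.int64(307), np.int64(336))]
[[110.5, -0.6], [105.0, -0.6], [99.4, -2.0], [93.7, -2.3], [87.9, -1.9], [82.0, -1.3], [75.9, -0.4], [69.8, -0.4], [63.5, -0.4], [57.1, -0.2], [50.5, 1.3], [43.8, 1.4], [36.8, 0.9]]
[[0.508, -0.1673, 0.138], [0.5074, -0.2209, 0.138], [0.5071, -0.2633, 0.138]] [[0.1192, -0.0026, -0.0181], [0.0655, -0.0016, -0.0181], [0.0232, -0.0008, -0.0181]]
```

```bash
python3 -m crank '[[[0.2,0,0.5],0.09],[[0.4,0,1],0],[[0.25,0,0.8],0],[[0,0,0.3],0],[[0,0,0],0],[[0,0,0],0]]' >/dev/null; python3 - <<'E'
from h import *
go([.5077,-.261,.042],87.75)
t=vision.camera('top')[:,:,::-1];cv2.imwrite('pics/t5f.png',t); w=vision.camera('wrist')[:,:,::-1]; cv2.imwrite('pics/w5f.png',w)
sc=vision.camera('scene')[:,:,::-1];cv2.imwrite('pics/s5f.png',sc)
a=cv2.resize(t[180:250,285:395],(550,350),interpolation=cv2.INTER_CUBIC)
p=proj('scene',[(.5112,-.1316,.06)])[0].astype(int);print(p)
b=cv2.resize(sc[p[1]-35:p[1]+35,p[0]-25:p[0]+25],(250,350),interpolation=cv2.INTER_CUBIC)
cv2.imwrite('pics/c5.png',np.hstack([a,b]))
E
```

```text
t 18.1 tcp [ 0.5091 -0.2608  0.0428] yaw of tool x 87.75 down [ 0.001 -0.001 -1.   ] F [-0.7  0.1 -0.5] T [-0.05 -0.05 -0.04] w 0.0208 grip 49.9
shift/30mm [-0.01 -0.05  0.03] ('turn/8deg', np.float64(-0.0))
[338 205]
```

View pics/c5.png

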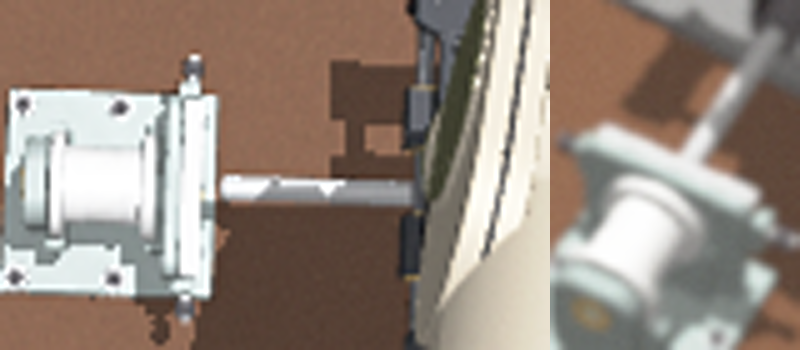

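```bash
python3 -m crank '[[[0.1,-0.04,0.02],0],[[0.13,0,0],0],[[0,0,0],0]]' >/dev/null; python3 -c "
from h import *
st()"; for i in 1; do python3 -m crank '[[[0.05,0,0],0],[[0.05,0,0],0],[[0,0,0],0]]' >/dev/null; python3 -c "
from h import *
st()"; done
```

```text
t 18.62 tcp [ 0.5078 -0.2525  0.0414] yaw of tool x 87.84 down [ 0.  0. -1.] F [ 0.6  0.2 -1. ] T [-0.12 -0.1   0.02] w 0.0207 grip 49.9
t 19.0 tcp [ 0.5077 -0.2511  0.0415] yaw of tool x 87.75 down [ 0.    -0.001 -1.   ] F [-0.  -4.4 -1.6] T [-1.09  0.    0.06] w 0.0205 grip 49.9
```

```bash
for i in 1 ; do python3 -m crank '[[[0,0.04,0],0],[[0,0.04,0],0],[[0,0.04,0],0],[[0,0,0],0]]' >/dev/null; python3 -c "
from h import *
st()";  python3 -m crank '[[[0,0.04,0],0],[[0,0.04,0],0],[[0,0,0],0]]' >/dev/null; python3 -c "
from h import *
st()"; done
```

```text
t 19.5 tcp [ 0.5105 -0.251   0.041 ] yaw of tool x 87.78 down [-0.002 -0.001 -1.   ] F [-3.5 -5.9 -0.2] T [-1.11  0.6   0.39] w 0.0209 grip 50.2
t 19.88 tcp [ 0.5137 -0.2499  0.0412] yaw of tool x 87.82 down [-0.001  0.001 -1.   ] F [-1.7 -1.1 -0.9] T [-0.24  0.29  0.23] w 0.0209 grip 50.0
```

```bash
python3 -m crank '[[[0.05,0,0],0],[[0.05,0,0],0],[[0,0,0],0]]' >/dev/null; python3 -c "
from h import *
st()"
```

```text
t 20.25 tcp [ 0.5139 -0.247   0.0413] yaw of tool x 87.82 down [-0.  0. -1.] F [-1.7  0.9 -0.4] T [-0.13  0.4   0.29] w 0.0208 grip 50.1
```

```bash
python3 -m crank '[[[0.05,0,0],0],[[0.05,0,0],0],[[0,-0.04,0],0],[[0,-0.04,0],0],[[0,-0.04,0],0],[[0,-0.04,0],0],[[0,-0.04,0],0],[[0,0,0],0],[[0,0,0],0]]' >/dev/null; python3 -c "
from h import *
st()"
```

```text
t 21.38 tcp [ 0.5085 -0.2441  0.0416] yaw of tool x 87.79 down [ 0.001 -0.    -1.   ] F [ 4.1  1.4 -0.3] T [ 0.05 -0.94 -0.49] w 0.0208 grip 50.1
```

```bash
python3 -m crank '[[[0,-0.035,0],0],[[0,0,0],0],[[0,0.03,0],0],[[0,0.03,0],0],[[0,0,0],0]]' >/dev/null; python3 -c "
from h import *
s,M=st()
cv2.imwrite('pics/t6.png',vision.camera('top')[:,:,::-1])"
```

```text
t 22.0 tcp [ 0.5084 -0.2441  0.0411] yaw of tool x 87.81 down [-0.001  0.    -1.   ] F [ 1.5  1.3 -0.5] T [ 0.2  -0.35 -0.13] w 0.021 grip 49.9
```

```bash
python3 -m crank '[[[0.15,0,0],0],[[0.15,0,0],0],[[0.1,0,0],0],[[0,0,0],0]]' >/dev/null; python3 -c "
from h import *
st()"; python3 -m crank '[[[0.07,0,0],0],[[0.07,0,0],0],[[0,0,0],0]]' >/dev/null; python3 -c "
from h import *
st()"
```

```text
t 22.55 tcp [ 0.5092 -0.2316  0.0413] yaw of tool x 87.84 down [-0.  0. -1.] F [ 0.3  0.6 -0.5] T [ 0.05 -0.22 -0.07] w 0.0207 grip 49.9
t 22.93 tcp [ 0.5094 -0.2277  0.0413] yaw of tool x 87.81 down [-0.  0. -1.] F [ 0.9 -0.  -1.3] T [ 0.05 -0.26 -0.07] w 0.0211 grip 49.9
```

```bash
python3 -m crank '[[[0.07,-0.01,-0.01],0],[[0.07,-0.01,-0.01],0],[[0,0,0],0]]' >/dev/null; python3 -c "
from h import *
st()"; python3 -m crank '[[[0.06,0,0],0],[[0,0,0],0]]' >/dev/null; python3 -c "
from h import *
st()"
```

```text
t 23.3 tcp [ 0.5091 -0.2236  0.0421] yaw of tool x 87.8 down [ 0. -0. -1.] F [ 1.3 -0.1 -1.5] T [-0.07 -0.38 -0.16] w 0.0211 grip 49.9
t 23.55 tcp [ 0.5091 -0.2219  0.042 ] yaw of tool x 87.79 down [ 0. -0. -1.] F [ 1.7 -1.3 -1.1] T [-0.24 -0.45 -0.18] w 0.0209 grip 49.9
```

```bash
python3 -m crank '[[[0.06,0,0],0],[[0.06,0,0],0],[[0,0,0],0]]' >/dev/null; python3 -c "
from h import *
st()"; python3 -m crank '[[[0.06,0,0],0],[[0,0,0],0]]' >/dev/null; python3 -c "
from h import *
st()"
```

```text
t 23.93 tcp [ 0.5093 -0.218   0.042 ] yaw of tool x 87.81 down [ 0.  0. -1.] F [ 0.7 -0.2  0.3] T [-0.18 -0.49 -0.16] w 0.0209 grip 49.9
t 24.18 tcp [ 0.5093 -0.2163  0.042 ] yaw of tool x 87.81 down [ 0.  0. -1.] F [ 1.6 -0.2 -0.4] T [-0.24 -0.46 -0.16] w 0.0208 grip 49.9
```

```bash
python3 -m crank '[[[0.12,-0.001,0],0],[[0.12,-0.002,0],0],[[0.12,-0.002,0],0],[[0.1,0,0],0],[[0,0,0],0]]' >/dev/null; python3 -c "
from h import *
st()"
```

```text
t 24.8 tcp [ 0.5097 -0.2022  0.042 ] yaw of tool x 87.83 down [ 0.  0. -1.] F [ 2.2  0.  -0.3] T [-0.02 -0.58 -0.17] w 0.0209 grip 49.9
```

```bash
python3 -m crank '[[[0.12,-0.002,0],0],[[0.12,-0.002,0],0],[[0.12,-0.002,0],0],[[0.1,0,0],0],[[0,0,0],0]]' >/dev/null; python3 -c "
from h import *
st()"
```

```text
t 25.43 tcp [ 0.5103 -0.189   0.0422] yaw of tool x 87.79 down [ 0.001 -0.    -1.   ] F [ 2.4 -3.6  0.4] T [-0.71 -0.79 -0.19] w 0.0207 grip 49.9
```

```bash
python3 -m crank '[[[0.05,-0.02,0],0],[[0.05,-0.01,0],0],[[0,0,0],0]]' >/dev/null; python3 -c "
from h import *
st()"
```

```text
t 25.8 tcp [ 0.5096 -0.1863  0.0422] yaw of tool x 87.78 down [ 0.001 -0.001 -1.   ] F [ 3.3 -4.3  0.8] T [-0.88 -0.9  -0.17] w 0.0205 grip 50.0
```

```bash
python3 -m crank '[[[0,0.01,-0.02],0],[[0,0,0],0],[[0,0,0],0]]' >/dev/null; python3 -c "
from h import *
st()";python3 -m crank '[[[0,0,-0.02],0],[[0,0,0],0],[[0,0,0],0]]' >/dev/null; python3 -c "
from h import *
st()"
```

```text
t 26.18 tcp [ 0.5096 -0.186   0.0426] yaw of tool x 87.79 down [ 0. -0. -1.] F [ 2.7 -4.  -1.3] T [-0.8  -0.93 -0.25] w 0.0205 grip 50.0
t 26.55 tcp [ 0.5095 -0.1858  0.0431] yaw of tool x 87.8 down [ 0.  0. -1.] F [ 4.5 -2.  -1.6] T [-0.69 -0.94 -0.19] w 0.0206 grip 50.0
```

```bash
python3 -m crank '[[[0,0.03,0],0],[[0,0,0],0],[[0,0,0],0]]' >/dev/null; python3 -c "
from h import *
st()";python3 -m crank '[[[0.06,0,0],0],[[0,0,0],0],[[0,0,0],0]]' >/dev/null; python3 -c "
from h import *
st()"
```

```text
t 26.93 tcp [ 0.5099 -0.1857  0.0429] yaw of tool x 87.81 down [-0.001  0.    -1.   ] F [ 0.2 -0.6 -0.9] T [-0.32 -0.23 -0.05] w 0.021 grip 49.9
t 27.3 tcp [ 0.5103 -0.1838  0.043 ] yaw of tool x 87.82 down [-0.  0. -1.] F [ 0.4  0.1 -1.7] T [-0.1  -0.09 -0.01] w 0.0209 grip 49.9
```

```bash
python3 -m crank '[[[0.08,0,0],0],[[0.08,0,0],0],[[0,0,0],0]]' >/dev/null; python3 -c "
from h import *
st()";python3 -m crank '[[[0.06,0,0],0],[[0.04,0,0],0],[[0,0,0],0]]' >/dev/null; python3 -c "
from h import *
st()"
```

```text
t 27.68 tcp [ 0.5106 -0.179   0.0431] yaw of tool x 87.82 down [-0.  0. -1.] F [-0.1  0.9 -1.7] T [-0.17 -0.12  0.07] w 0.0209 grip 49.9
t 28.05 tcp [ 0.5108 -0.1762  0.0432] yaw of tool x 87.81 down [ 0.  0. -1.] F [-0.3  0.9 -2.9] T [-0.12 -0.14  0.01] w 0.0207 grip 49.9
```

```bash
python3 -m crank '[[[0.05,0,0],0],[[0.04,0,0],0],[[0,0,0],0]]' >/dev/null; python3 -c "
from h import *
st()";python3 -m crank '[[[0.05,0,0],0],[[0.04,0,0],0],[[0,0,0],0]]' >/dev/null; python3 -c "
from h import *
st()"
```

```text
t 28.43 tcp [ 0.5109 -0.1735  0.0432] yaw of tool x 87.8 down [ 0.  0. -1.] F [ 0.9 -0.2 -2.4] T [-0.2  -0.08 -0.05] w 0.0205 grip 49.9
t 28.8 tcp [ 0.511  -0.1708  0.0432] yaw of tool x 87.8 down [ 0.  0. -1.] F [-0.2  0.8 -2.3] T [-0.14 -0.06  0.02] w 0.0205 grip 49.9
```

```bash
python3 -m crank '[[[0.1,0,0],0],[[0.1,0,0],0],[[0,0,0],0]]' >/dev/null; python3 -c "
from h import *
st()";python3 -m crank '[[[0.1,0,0],0],[[0.08,0,0],0],[[0,0,0],0]]' >/dev/null; python3 -c "
from h import *
st()"
```

```text
t 29.18 tcp [ 0.5112 -0.1645  0.0432] yaw of tool x 87.83 down [ 0.  0. -1.] F [ 0.2 -0.8 -3. ] T [-0.2  -0.09 -0.06] w 0.0206 grip 49.9
t 29.55 tcp [ 0.5114 -0.1592  0.0432] yaw of tool x 87.82 down [ 0.  0. -1.] F [-0.1 -0.9 -3.3] T [-0.17 -0.14 -0.03] w 0.0203 grip 49.9
```

```bash
python3 -m crank '[[[0.07,0,0],0],[[0,-0.04,0],0],[[0,-0.03,0],0],[[0,0,0],0]]' >/dev/null; python3 -c "
from h import *
st()";python3 -m crank '[[[0.05,0,0],0],[[0.03,0,0],0],[[0,0,0],0]]' >/dev/null; python3 -c "
from h import *
st()"
```

```text
t 30.05 tcp [ 0.51   -0.1572  0.0434] yaw of tool x 87.8 down [ 0.001  0.    -1.   ] F [ 4.   0.4 -3.5] T [ 0.   -1.09 -0.15] w 0.0206 grip 49.9
t 30.43 tcp [ 0.51   -0.1561  0.0436] yaw of tool x 87.74 down [ 0.001 -0.001 -1.   ] F [ 4.4 -3.  -2.2] T [-0.85 -1.05 -0.17] w 0.0209 grip 49.9
```

```bash
python3 -m crank '[[[0.04,0.04,0.02],0],[[0,0.01,0.01],0],[[0,0,0],0],[[0,0,0],0]]' >/dev/null; python3 -c "
from h import *
st()"
```

```text
t 30.93 tcp [ 0.5104 -0.1553  0.0424] yaw of tool x 87.73 down [-0.001 -0.002 -1.   ] F [-0.  -4.7  1.5] T [-1.18  0.01 -0.07] w 0.0207 grip 49.9
```

```bash
python3 -m crank '[[[0,0,-0.01],0],[[0,0,0],0],[[0,0,0],0],[[0,0,0],0],[[0,0,0],0],[[0,0,0],0]]' 0.5 >/dev/null; python3 -c "
from h import *
st()"; python3 -m crank '[[[0,0,-0.3],0],[[0,0,-1],0],[[0,0,-1],0],[[0,0,-1],0],[[0,0,-1],0],[[-0.5,0,-1],0],[[-0.8,0,0],0],[[-0.8,0,0],0],[[-0.3,0,0],0],[[0,0,0],0],[[0,0,0],0]]'  >/dev/null; python3 - <<'E'
from h import *
s,M=st(); im=vision.camera('wrist'); cv2.imwrite('pics/w7.png',im[:,:,::-1])
o=np.array([.5124,-.0856,0]);ex=np.array([.99964,-.0267,0]);ey=np.array([.0267,.99964,0]);ez=np.array([0,0,1])
B=lambda p:o+p[0]*ex+p[1]*ey+p[2]*ez
g=cv2.GaussianBlur(cv2.cvtColor(im,cv2.COLOR_RGB2GRAY).astype(float),(0,0),.8)
# expected grip / collar pixel positions and edge columns of the grip and the roller hub
for n,y,rad in(('grip',-.060-.002,.011),('grip',-.070,.011),('grip',-.082,.011),('hub',-.010,.019),('hub',0,.019),('hub',.010,.019)):
    p=proj('wrist',[B((-rad,y,.06)),B((rad,y,.06)),B((0,y,.06))],s); row=int(round(p[2,1])); gr=np.abs(np.gradient(g[row]))
    e=[int(q[0])-7+int(np.argmax(gr[int(q[0])-7:int(q[0])+8])) for q in p[:2]]
    print(n,y,'expected',np.round(p[:2,0],1),'row',row,'edges',e,'mid diff px',round(np.mean(e)-p[:2,0].mean(),1))
p=proj('wrist',[B((0,y,.071)) for y in(-.046-.044,-.049,-.046)],s);print(np.round(p,1).tolist())
c=int(p[0,0]);print('column brightness',[(r0,int(g[r0,c-3:c+4].mean())) for r0 in range(int(p[2,1])-16,int(p[0,1])+14,2)])
E
```

```text
t 31.68 tcp [ 0.511  -0.1538  0.0426] yaw of tool x 87.79 down [ 0. -0. -1.] F [-0.4 -0.4  0.1] T [ 0.   -0.08 -0.06] w 0.0436 grip 0.0
t 33.05 tcp [ 0.5085 -0.2246  0.2017] yaw of tool x 87.87 down [ 0.  0. -1.] F [ 0.2  0.4 -1.5] T [-0.03 -0.1   0.01] w 0.0433 grip 0.0
grip -0.062 expected [307.1 331.7] row 106 edges [311, 327] mid diff px -0.4
grip -0.07 expected [307.3 331.7] row 116 edges [300, 330] mid diff px -4.5
grip -0.082 expected [307.5 331.7] row 129 edges [300, 332] mid diff px -3.6
hub -0.01 expected [296.7 341. ] row 44 edges [292, 343] mid diff px -1.3
hub 0 expected [296.4 341.1] row 31 edges [293, 340] mid diff px -2.2
hub 0.01 expected [296.1 341.1] row 19 edges [299, 342] mid diff px 1.9
[[319.7, 139.1], [319.2, 90.7], [319.2, 87.0]]
column brightness [(70, 251), (72, 235), (74, 249), (76, 254), (78, 255), (80, 255), (82, 254), (84, 253), (86, 215), (88, 187), (90, 168), (92, 174), (94, 176), (96, 168), (98, 167), (100, 174), (102, 161), (104, 131), (106, 112), (108, 107), (110, 109), (112, 108), (114, 104), (116, 106), (118, 106), (120, 104), (122, 104), (124, 104), (126, 103), (128, 102), (130, 102), (132, 100), (134, 101), (136, 99), (138, 92), (140, 92), (142, 92), (144, 91), (146, 91), (148, 91), (150, 91), (152, 91)]
```

```bash
python3 - <<'E'
from h import *
im=cv2.imread('pics/w7.png'); h=cv2.cvtColor(im,cv2.COLOR_BGR2HSV)
print('sat/val, cols 289..349 step 4')
for y in range(76,176,4): print(y,' '.join(f'{h[y,x,1]:3d}/{h[y,x,2]:3d}' for x in range(293,348,4)))
E
```

```text
sat/val, cols 289..349 step 4
76   0/255   0/255   0/255   0/255   0/255   0/255   0/255   0/255   0/255   0/255   0/255   0/255   0/255   0/255
80   0/255   0/255   0/255   0/255   0/255   0/255   0/255   0/255   0/255   0/255   0/255   0/255   0/255   0/255
84   0/255   0/255   0/255   0/255   0/255   0/255   0/255   0/255   0/255   0/255   0/255   0/255   0/255   0/255
88   7/180   8/195   7/178   5/142   6/138   6/164   6/182   5/201   4/188  10/179   3/152  10/226  11/224  13/223
92  16/206   2/254   2/254  20/195   6/127   8/152   9/171   7/176   6/168   7/155   3/254   1/254  18/209  17/211
96  20/193   3/254  16/191  17/192   4/118   7/142   8/166   6/174   6/165   7/150   4/253  17/207  17/190  20/195
100 102/123  98/122  97/123  95/124   5/110   8/154   7/181   9/199   6/178   8/163  76/128  90/127  91/129  88/127
104 101/121 102/122 102/122  98/122  21/ 97   5/104   7/112   0/113   5/165   5/148  84/124  92/128  91/123  95/126
108 105/119 103/121 102/122 100/123  24/ 94   5/100  10/106   5/107   0/104   5/100  88/122  95/126  96/128  95/126
112 107/119 107/119 105/121 103/
[... 1123 characters left out ...]
/119
152 132/158 129/191 124/119 125/120 121/120 123/118 124/119 122/119 124/119 130/186 126/138 122/119 122/119 123/120
156 126/119 126/119 125/116 122/119 125/120 121/118 125/118 124/117 128/120 124/121 121/120 124/119 119/120 122/121
160 125/120 124/117 122/117 123/120 123/120 122/119 124/119 124/119 123/120 131/168 132/174 130/175 121/120 126/121
164 130/200 127/200 131/179 123/120 124/119 121/120 121/118 124/119 124/121 128/195 131/197 129/197 130/196 130/198
168 130/200 131/199 133/197 129/199 131/199 131/197 129/198 130/200 129/197 131/196 131/199 129/199 130/196 128/201
172 129/197 130/202 131/202 131/197 129/200 131/196 131/198 132/199 129/196 127/200 129/199 129/199 129/198 127/201
```

```bash
python3 -c "
from bench import r
print(r.close_job())"
```

```text
the job is handed in; nothing more can be done
None
```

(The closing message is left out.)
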